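# Hang the apple carrier and set it to the index

### The arm

A 6-joint arm with a two-finger parallel gripper is mounted at the origin on the work surface. World frame = base frame: x ahead of the robot, y to its left, z up, the work surface at z = 0. Lengths are in mm, angles in rad, forces in N, time in s.
With the tool pointing down it reaches from about 275 to 750 mm from the base axis. Payload 10.2 kg.
Tool frame: the origin (TCP) lies at the very end of the fingers, on their centre line; the grasp point (between the pads) lies 19 mm behind it; z points along the fingers, y is the line along which they close (so a half turn about z gives the same grasp; the last joint's range is limited). The gripper opens to 85 mm and grips with 20 to 120 N. Pads are 22 mm wide; open, the fingers measure 114 mm over their backs; the gripper's body (76 mm by 85 mm) begins 54 mm behind the grasp point. The pads swing forward as they close: fully open they stand 13 mm farther back than shut.
Start: joints at [1.055, 0.313, 1.498, -0, 1.331, -0.223], TCP at [151.546, 502.658, 231.294] pointing down, gripper open.
Joint ranges: [-2.94, 2.94], [-0.97, 2.17], [0.19, 2.56], [-1.23, 4.37], [0.02, 3.11], [-2.88, 2.88]. Speed limits (rad/s): [2.39, 2.39, 3.01, 3.14, 3.14, 3.14].

### API

Orientations are given as a unit quaternion [w, x, y, z].
In Python, from plant import status, viewer, workorder gives the robot as it stands. The module is installed in compiled form; this text tells all that it offers.
- The arm moves only by the shell command python3 -m crank 'ROWS'. ROWS is a JSON object of lists of equal length, an entry for each row: "xyz": the shift along the tool's x, y, z in cm, a list of three; "turn": the turn about the tool's z in degrees; "claw": the closure, from 0 (fully open) to 1 (shut). A call has 1 to 12 rows; each row shifts and turns the commanded pose from where the row before left it, along the tool's axes as they then stand; what a row does not reach is not made up. A row lasts 1/8 s, in which the tool goes at most 62.5 mm and 10.7 degrees, less where a joint would pass 70% of its speed; a pose out of reach is approached as far as the arm can. A call with a gripper value outside its range is refused whole. The fingers move at their own pace and stop on an object; the grip force is fixed at half the most. Time passes only in rows, so rows that do not move let the fingers close. It gives the time, the measured TCP pose, the force, the opening and the grip force at its end, in the units of the state.
- status.get_state(): the state, without advancing time (a new reading comes with each control period).
- viewer.read_camera(name): name is "side" or "top" or "wrist"; returns (picture, depth): 384x512x3 uint8, blue, green, red; 384x512 float32, mm along the optical axis (not along the pixel's ray), 0 where there is no reading.
- viewer.get_calibration(name): a dict with "K" (3x3 intrinsics, pixels), "dist" ([k1, k2, p1, p2, k3] as OpenCV has them; the pictures are not rectified), "R" (3x3) and "t" (3): a world point X has camera coordinates R X + t. Camera axes: x right, y down, z forward; pixel columns grow to the right and rows downward; lengths in mm; the calibration is good to about 2 mm. A picture is of the moment at which its call begins: read the wrist's pose just before it. get_calibration takes no time and is no camera call; for the wrist camera it gives the pose at the moment of the call.
- workorder.finish_job(): hands the job in; it is judged then, once.
The state is a dict: "t": time; "joint_pos": joint angles; "joint_velocities": joint speeds; "joint_efforts": joint torques, N m; "ee_pos": TCP position; "tool_rot": TCP orientation; "force": force on the tool from outside, world axes, zero at the start; "moment": the same for the moment, N m; "opening": finger opening in mm; "grasp_force": force on a finger pad.
Only numpy, scipy, OpenCV 4.12 (cv2) and the standard library are available. Lean on these libraries where they do the work, as an engineer would, in place of code of your own. Each camera call takes 0.05 s, during which the arm holds its last target. There are 200 camera calls.

### The job

Hang the carrier with the three small glass apples by its handle bar on the pair of hooks of the slide's carriage, and turn the four-pin handwheel little by little until the carriage's pointer lines up with the tip of the pointed index tab on the scale. Move the carriage only with the handwheel, do not shove it, and leave the three loose glass apples on the table where they stand.

Things in the scene. Friction and masses are not known exactly. Their poses are not given: they have to be found in the camera images.
- slide_unit: grey positioning slide fixed on the table: base 120 mm (x) by 440 mm (y), 36 mm high, rails along its own y, a white scale ledge along its far (+x) side (top 44 mm up, x 58 to 167 mm), handwheel at its +y end. Origin: on the table under the middle of the rails; its yaw is also that of hooks, pointer and index tab.
- handwheel (a joint): turn of the handwheel (rad), positive anticlockwise from above, 0 at the start, stops at -5 and +5. It drives the carriage through a rack: 12 mm along the slide's +y per rad. It is stiff (about 9 N on a pin) and stays where it is left.
- wheel_centre (a point): on the handwheel's vertical axis, level with the pin tops, 101 mm up. Dark disc 122 mm across, top 67 mm up, hub 32 mm across and 6 mm proud. Four light metal pins, 14 mm thick, stand 34 mm out of it, axes 48 mm from the axis at the slide's yaw + handwheel angle + 0, 90, 180, 270 deg; closed fingertips can push them sideways.
- pointer_tip (a point): tip of the dark pointer, 16 mm wide with a tapered end, which the carriage carries over the scale, 56 mm above the table, 113 mm to +x of the middle of the rails; it points to the slide's +x and moves along its y with the carriage.
- index_tip (a point): tip of the pointed index tab clamped on the scale: dark, 46 mm long, 18 mm wide, tapering to a tip that faces the pointer, 56 mm up; aligned, the tips are about 6 mm apart along the slide's x. It stands 18 to 42 mm to one side of the pointer's start; the blunt block (28 mm wide) on the other side is only a limit block. Axes as the slide's.
- hook_seat (a point): where the middle of a hung bar rests: midway between the carriage's two hooks, 226 mm up. The hooks are Vs of 8 mm rod, open upwards, 64 mm apart along the slide's y; free tips towards the robot, 27 mm in front of the seat (-x) and 23 mm above it; they come from a cross piece 63 mm behind (+x), reaching 27 mm above the seat. Axes as the slide's.
- carrier: loose steel carrier, 0.25 to 0.5 kg: shallow tray 80 mm (x) by 150 mm (y), three small silvered glass apples fixed in it in a row along y (stem tops about 60 mm above the underside), two 7 mm uprights at y = -66 and +66 mm, and a straight handle bar between their tops. Origin: centre of the underside, z up.
- carrier_bar (a point): middle of the handle bar: 10 mm round bar along the carrier's y, 122 mm free between the uprights, 130 mm above the tray's underside. Gripped in the middle (fingers closing along the carrier's x) it leaves room for a hook on each side; it goes onto the hooks from the robot's side, over their tips, then down.
- apple_a: loose silvered glass apple, a ball 68 mm across with a copper stem and green leaf, about 95 mm tall, standing on a 40 mm wide foot; origin under its centre. A bystander that must stay put.
- apple_b: loose silvered glass apple, a ball 68 mm across with a copper stem and green leaf, about 95 mm tall, standing on a 40 mm wide foot; origin under its centre. A bystander that must stay put.
- apple_c: loose silvered glass apple, a ball 68 mm across with a copper stem and green leaf, about 95 mm tall, standing on a 40 mm wide foot; origin under its centre. A bystander that must stay put.
- carriage: the slide's aluminium carriage: a saddle 95 by 80 mm on the rails with a mast 22 by 36 mm up to 238 mm, the cross piece with the two hooks, and the pointer. Origin: on the table under the middle of its saddle, at the start the same point as the slide's origin; moves along the slide's y.
Mind the look-alikes: they are no part of the job. Of the things like the carrier, leave any that is yellow; of the rest the smaller one is meant.

How it is judged (in metres and radians):
At the end, for the whole second after the job is handed in: Carrier bar in both hooks (middle within 8 mm across, 26 mm along, 6 mm in height of the hook seat), upright within 0.2 rad and still (30 mm/s, 0.4 rad/s); pointer within 3 mm of the index tip along the slide's y; handwheel at rest (0.05 rad/s) (y of pointer_tip in the frame of index_tip between -0.003 and 0.003 m and x of carrier_bar in the frame of hook_seat between -0.008 and 0.008 m and y of carrier_bar in the frame of hook_seat between -0.026 and 0.026 m and z of carrier_bar in the frame of hook_seat between -0.006 and 0.006 m and angle between carrier's own z axis and vertical below 0.2 rad and linear speed of carrier below 0.03 m/s and angular speed of carrier below 0.4 rad/s and velocity of joint handwheel between -0.05 and 0.05 rad/s); the robot touches nothing.
It fails at once if one of the three loose glass apples is moved by more than 30 mm (distance of any of apple_a, apple_b, apple_c from where it was at the start of the episode above 0.03 m).
It fails at once if the robot shoves the carriage itself (more than 20 N) (contact force between any of the fingers, the arm and carriage above 20 N).
It also fails if it takes over 70 s, if anything falls off the work surface, if the arm or the gripper's body presses on something with over 40 N, if the wrist force passes 120 N, or if a joint passes its speed limit or range.

## Working session

There is one attempt and no reset: what is moved stays moved. The work goes in short steps, Python scripts to look and compute and a shell command to move; the robot and the scene stay as the last step left them, time stands still between calls to the robot, and variables do not carry over. Pictures are saved under pics/ and viewed, at most 10 in all, crops included, and the job is handed in when it is done.

```bash
mkdir -p pics
cat > h.py <<'E'
import numpy as np, cv2
from plant import status, viewer
def grab(n):
    c=viewer.get_calibration(n); c={k:np.array(v,float) for k,v in c.items()}
    p,d=viewer.read_camera(n); return p,d,c
def cloud(d,c):
    h,w=d.shape; u,v=np.meshgrid(np.arange(w),np.arange(h))
    q=cv2.undistortPoints(np.stack([u,v],-1).reshape(-1,1,2).astype(np.float64),c['K'],c['dist']).reshape(h,w,2)
    X=np.dstack([q*d[...,None],d]); return (X-c['t'])@c['R']
E
python3 - <<'E'
from h import *
s=status.get_state(); print({k:np.round(v,3).tolist() for k,v in s.items()})
for n in('top','side'):
    p,d,c=grab(n); np.savez(n+'0.npz',p=p,d=d,**c)
    cv2.imwrite(f'pics/{n}0.png',cv2.resize(p,(800,600),interpolation=cv2.INTER_CUBIC)); print(n,-c['R'].T@c['t'],c['R'].round(2).tolist(),c['K'][0,0])
E
```

```text
{'t': 0.0, 'joint_pos': [1.055, 0.313, 1.498, 0.0, 1.331, -0.223], 'joint_velocities': [0.0, 0.0, -0.001, 0.001, -0.001, 0.002], 'joint_efforts': [0.001, -41.228, -25.974, -0.0, 0.004, -0.0], 'ee_pos': [151.413, 502.431, 230.728], 'tool_rot': [-0.0, 0.146, 0.989, -0.001], 'force': [0.317, -0.485, -1.399], 'moment': [0.013, -0.005, -0.037], 'grasp_force': 0.0, 'opening': 85.194}
top [ 369.04733209 -154.31650719 1437.38434543] [[0.01, -1.0, 0.0], [-1.0, -0.01, -0.08], [0.08, -0.0, -1.0]] 472.6578261564351
side [   43.36389555 -1439.38196616  1039.49740572] [[0.94, -0.33, -0.0], [-0.18, -0.51, -0.84], [0.28, 0.79, -0.54]] 486.5673898101806
```

View pics/top0.png

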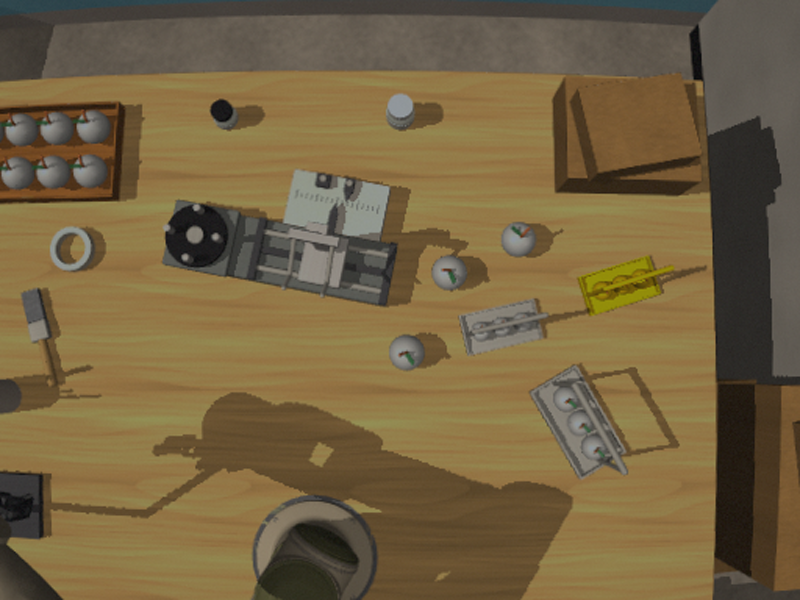

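View pics/side0.png

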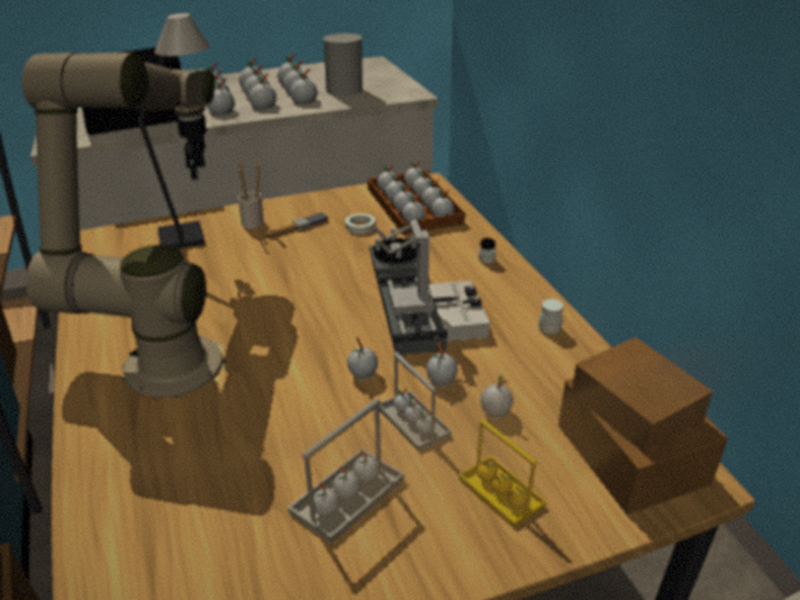

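The top picture shows the slide at (310,250) with its wheel at (195,235). The small grey carrier is at (500,325), the large one at (580,420), the yellow one at (620,285), and the loose apples are at (450,272), (518,238) and (406,352). Next I'll zoom in on the slide and measure the carrier from the depth cloud.

Run:
```python
from h import *
P={}
for n in('top','side'):
    z=np.load(n+'0.npz'); P[n]=(z['p'],z['d'],cloud(z['d'],z)); 
p,d,X=P['top']
cv2.imwrite('pics/slide.png',cv2.resize(p[100:200,100:260],(800,500),interpolation=cv2.INTER_CUBIC))
print('noise table',np.std(X[240:250,150:160,2]),X[240:250,150:160,2].mean())
def pts(n,lo,hi):
    X=P[n][2]; m=((X>lo)&(X<hi)).all(-1)&(P[n][1]>0); return X[m],P[n][0][m]
# carrier rough centre
cc=X[208,320]; print('carrier rough',cc)
for n in P:
    q,_=pts(n,[cc[0]-80,cc[1]-110,115],[cc[0]+80,cc[1]+110,150])
    m,pc,ev=cv2.PCACompute2(q.astype(np.float32),None) if len(q)>3 else (0,0,0); print(n,len(q),m,pc,ev if len(q)>3 else'' ,q.min(0),q.max(0))
    q,_=pts(n,[cc[0]-80,cc[1]-110,5],[cc[0]+80,cc[1]+110,60])
    print(' tray',len(q),q.mean(0),cv2.minAreaRect(q[:,:2].astype(np.float32)))
# wheel
w=X[150,125]; print('wheel rough',w)
for n in P:
    q,_=pts(n,[w[0]-75,w[1]-75,85],[w[0]+75,w[1]+75,115]); print(n,'pins',len(q)); 
    q2,_=pts(n,[w[0]-75,w[1]-75,60],[w[0]+75,w[1]+75,75]); print(cv2.minEnclosingCircle(q2[:,:2].astype(np.float32)),q2[:,2].mean())
    _,l,cen=cv2.kmeans(q[:,:2].astype(np.float32),4,None,(3,50,.1),10,cv2.KMEANS_PP_CENTERS); print(cen, np.bincount(l.ravel()))
# ledge + hooks
s=X[140,205]; print(s)
for n in P:
    q,_=pts(n,[400,-250,200],[700,150,260]); print(n,'high',len(q)); 
    if len(q)>5: print(cv2.minAreaRect(q[:,:2].astype(np.float32)),q.min(0),q.max(0),q.mean(0))
for nm,(u,v) in dict(a=(259,224),b=(287,172),c=(331,151)).items(): print(nm,X[v,u])
```

```text
noise table 2.7664757656307244 1.1324322416389092
carrier rough [ 444.9800588  -339.94202522  138.52735805]
top 179 [[ 448.83975 -357.15387  135.42052]] [[-0.22775543  0.9737148  -0.00269598]
 [ 0.9391279   0.21893233 -0.2647785 ]
 [ 0.25722846  0.0628366   0.9643056 ]] [[1605.0807  ]
 [   8.317514]
 [   7.333185]] [ 430.8973635  -424.72390661  127.86245455] [ 468.20509969 -290.26267751  142.60155172]
 tray 1151 [ 446.86687224 -348.81481804   15.55519513] ((445.99853515625, -339.88201904296875), (157.1549835205078, 218.481689453125), 0.16013771295547485)
side 131 [[ 450.01227 -364.89096  131.68918]] [[-2.3458046e-01  9.7182298e-01  2.3068292e-02]
 [-6.5959804e-04 -2.3889573e-02  9.9971443e-01]
 [ 9.7209656e-01  2.3449828e-01  6.2450389e-03]] [[1858.6328  ]
 [  23.481073]
 [   7.28061 ]] [ 430.76596618 -428.26608859  115.17241329] [ 468.50094519 -293.48350925  139.41922554]
 tray 850 [ 449.6734757  -359.88392276   22.02794924] ((442.04693603515625, -337.6830139160156), (213.1645050048828, 158.7545623779297), 86.88426208496094)
wheel rough [615.23345475 224.64547604  76.10782079]
top p
[... 336 characters left out ...]
173.12741]
 [657.1442  211.80772]] [13 11  6  5]
[652.95722916  -8.79074374  39.01255303]
top high 534
((547.23486328125, -12.893871307373047), (84.03829956054688, 120.57221984863281), 79.2504653930664) [481.8208964 -61.0758518 208.37419  ] [607.99841509  32.26203404 259.60122068] [563.65982575 -17.01681222 243.09377104]
side high 282
((547.2603759765625, -16.454051971435547), (86.02899932861328, 119.24018859863281), 78.13182830810547) [481.71590466 -65.23376114 200.14355744] [605.33723242  30.11616552 257.34231967] [559.23085719 -24.2399585  234.14058951]
a [ 401.38681911 -172.62356686   68.78343828]
b [ 369.04733209 -154.31650719 1437.38434543]
c [ 617.94698858 -383.89143519   66.47014676]
```

View pics/slide.png

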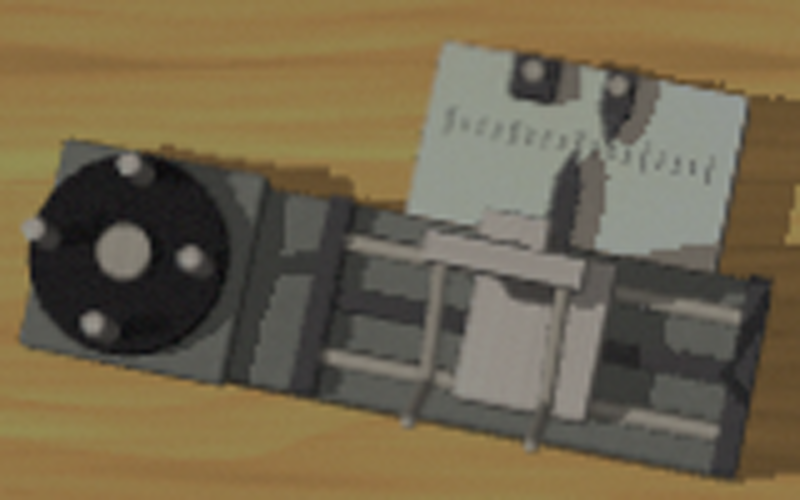

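The index tab tapers to a tip at crop (612,145). The pointer tip is at (573,155) and the blunt block at (535,78). The pointer therefore has to go to the slide's -y, which means a negative (clockwise) turn. Now I'll turn and raise the tool, and compute rays to the marked features.

```bash
cat >> h.py <<'E'
def ray(c,u,v,z):
    q=cv2.undistortPoints(np.array([[[u,v]]],float),c['K'],c['dist'])[0,0]
    C=-c['R'].T@c['t']; D=c['R'].T@np.array([q[0],q[1],1]); return C+D*(z-C[2])/D[2]
def go(x,y,z,th=None):
    "shift in cm in tool axes (after a turn to th deg) to world xyz mm"
    s=status.get_state(); from scipy.spatial.transform import Rotation as R
    w,a,b,g=s['tool_rot']; M=R.from_quat([a,b,g,w]).as_matrix()
    cur=np.degrees(np.arctan2(M[1,1],M[0,1])); th=cur if th is None else th
    t=np.radians(th); D=np.array([x,y,z])-s['ee_pos']
    print('t %.2f at'%s['t'],np.round(s['ee_pos'],1),'th %.2f tilt %.2f'%(cur,np.degrees(np.arccos(-M[2,2]))),'turn %.2f'%(cur-th),'shift cm',np.round([(-D[0]*np.sin(t)+D[1]*np.cos(t))/10,(D[0]*np.cos(t)+D[1]*np.sin(t))/10,-D[2]/10],2),'F',np.round(s['force'],1),'op %.1f gf %.1f'%(s['opening'],s['grasp_force']))
E
python3 -m crank '{"xyz":[[0,0,-1.2],[0,0,-1.2],[0,0,-1.2],[0,0,-1.2],[0,0,-1.2],[0,0,-1.2]],"turn":[10,10,10,10,10,10],"claw":[0,0,0,0,0,0]}'
python3 - <<'E'
from h import *
z=np.load('top0.npz')
f=lambda u,v:((u+.5)/5-.5+100,(v+.5)/5-.5+100)
for n,u,v,h in [('hookL',408,422,249),('hookR',530,445,249),('ptr',573,153,56),('idx',612,143,56),('pinW0',129,162,101),('pin90',33,228,101),('pin180',92,323,101),('pin270',191,257,101),('hub',123,250,73),('ledgeA',446,42,44),('ledgeB',748,97,44),('baseA',66,140,36),('baseD',737,480,36),('baseC',768,278,36),('baseB',22,343,36),('crossL',422,240,253),('crossR',583,275,253)]:
    print(n,ray(z,*f(u,v),h).round(1))
go(445,-358,320,13.4)
E
```

```text
t: 0.85
ee_pos: [151.5, 502.5, 303.3]
tool_rot: [0.0, 0.623, 0.782, -0.0]
force: [-0.1, 0.5, 0.3]
opening: 85.5
grasp_force: 0.0
hookL [496.7  27.9 249. ]
hookR [485.4 -34.5 249. ]
ptr [679.4 -37.4  56. ]
idx [685.6 -60.6  56. ]
pinW0 [664.  218.8 101. ]
pin90 [625.1 274.7 101. ]
pin180 [569.1 236.9 101. ]
pin270 [607.8 179.7 101. ]
hub [617. 228.  73.]
ledgeA [750.7  42.2  44. ]
ledgeB [ 717.2 -141.3   44. ]
baseA [692.4 277.3  36. ]
baseD [ 486.3 -136.8   36. ]
baseC [ 608.1 -154.2   36. ]
baseB [566.5 299.4  36. ]
crossL [589.6  22.3 253. ]
crossR [571.9 -60.3 253. ]
t 0.85 at [151.5 502.5 303.3] th 12.90 tilt 0.05 turn -0.50 shift cm [-90.51   8.61  -1.67] F [-0.1  0.5  0.3] op 85.5 gf 0.0
```

```bash
python3 -m crank '{"xyz":[[-5,0.48,0],[-5,0.48,0],[-5,0.48,0],[-5,0.48,0],[-5,0.48,0],[-5,0.48,0],[-5,0.48,0],[-5,0.48,0],[-5,0.48,0],[-5,0.48,0],[-5,0.48,0],[-5,0.48,0]],"turn":[0,0,0,0,0,0,0,0,0,0,0,0],"claw":[0,0,0,0,0,0,0,0,0,0,0,0]}'
python3 -m crank '{"xyz":[[-5,0.48,0],[-5,0.48,0],[-5,0.48,0],[-5,0.48,0],[-5,0.48,0],[-5,0.48,0],[0,0,0],[0,0,0]],"turn":[0,0,0,0,0,0,0,0],"claw":[0,0,0,0,0,0,0,0]}'
cat > car.py <<'E'
from h import *
import sys
p,d,c=grab('wrist'); cv2.imwrite(sys.argv[1],cv2.resize(p,(640,480))); X=cloud(d,c)
cc=np.array([449.5,-358.5])
m=(np.linalg.norm(X[...,:2]-cc,axis=-1)<95)&(X[...,2]>122)&(X[...,2]<145)&(d>0); q=X[m]
mu,pc,ev=cv2.PCACompute2(q.astype(np.float32),None); t=(q-mu)@pc[0]
print('bar',len(q),mu,pc[0],ev.ravel(),'th',np.degrees(np.arctan(-pc[0,0]/pc[0,1])),'mid',mu+pc[0]*(t.min()+t.max())/2,np.ptp(t))
go(449.5,-358.5,280,13.4)
E
python3 car.py pics/w1.png
```

```text
t: 2.35
ee_pos: [345.0, -70.0, 303.2]
tool_rot: [0.0, 0.621, 0.784, 0.0]
force: [1.1, 0.8, 0.4]
opening: 85.3
grasp_force: 0.0
t: 3.35
ee_pos: [441.4, -353.1, 303.0]
tool_rot: [-0.0, 0.621, 0.784, 0.0]
force: [-0.3, 0.8, 1.0]
opening: 85.7
grasp_force: 0.0
bar 948 [[ 448.87003 -354.84625  134.37329]] [-2.2359052e-01  9.7468317e-01  1.6929697e-04] [1540.8783       8.314711     1.8585645] th 12.920009 mid [[ 449.85994786 -359.16155398  134.37254147]] 140.96481662102138
t 3.40 at [ 441.4 -352.8  303.5] th 13.26 tilt 0.01 turn -0.14 shift cm [-0.74  0.65  2.35] F [ 0.3  0.5 -0.3] op 85.2 gf 0.0
```

View pics/w1.png

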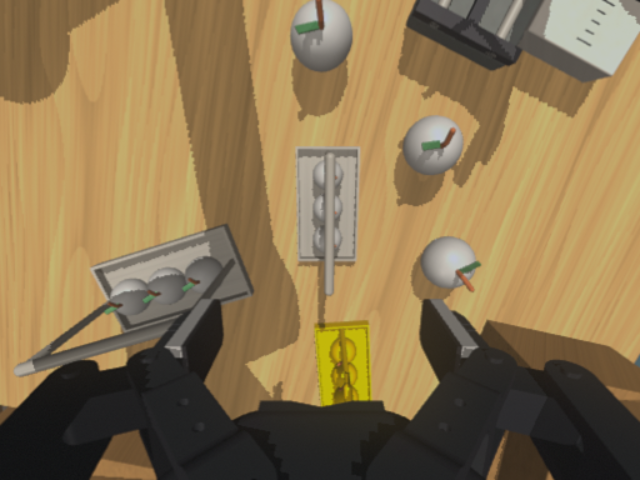

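The wrist picture shows the small carrier's bar at column 330, rows 155–290, clear of its neighbours. I'll descend onto the middle of the bar and grip it.

```bash
python3 -m crank '{"xyz":[[-0.4,0.34,2],[-0.42,0.34,3],[0,0,3],[0,0,3],[0,0,3],[0,0,2],[0,0,2],[0,0,1.2],[0,0,0],[0,0,0]],"turn":[0,0,0,0,0,0,0,0,0,0],"claw":[0,0,0,0,0,0,0,0,0,0]}'
python3 -m crank '{"xyz":[[0,0,0],[0,0,0],[0,0,0],[0,0,0],[0,0,0],[0,0,0],[0,0,0],[0,0,0]],"turn":[0,0,0,0,0,0,0,0],"claw":[0.5,0.8,1,1,1,1,1,1]}'
python3 -m crank '{"xyz":[[0,0,-0.4],[0,0,-0.8],[0,0,-1.5],[0,0,-2],[0,0,-3],[0,0,-4],[0,0,-4],[0,0,-4],[0,0,-2],[0,0,-1],[0,0,0],[0,0,0]],"turn":[0,0,0,0,0,0,0,0,0,0,0,0],"claw":[1,1,1,1,1,1,1,1,1,1,1,1]}'
python3 - <<'E'
from h import *
p,d,c=grab('wrist'); cv2.imwrite('pics/w2.png',cv2.resize(p,(640,480))); 
go(449.5,-358.5,280,-10.6)
p,d,c=grab('side'); X=cloud(d,c); e=np.array(status.get_state()['ee_pos'])
m=(np.linalg.norm(X[...,:2]-e[:2],axis=-1)<95)&(X[...,2]>e[2]-135)&(X[...,2]<e[2]-60)&(d>0); q=X[m]; print(len(q),q.min(0),q.mean(0),q.max(0),e)
E
```

```text
t: 4.65
ee_pos: [450.3, -360.3, 112.3]
tool_rot: [0.001, 0.621, 0.784, -0.0]
force: [-0.1, 0.8, -0.6]
opening: 85.6
grasp_force: 0.0
t: 5.65
ee_pos: [450.2, -360.1, 111.4]
tool_rot: [0.0, 0.621, 0.784, 0.0]
force: [1.6, 1.2, 2.4]
opening: 7.9
grasp_force: 58.5
t: 7.15
ee_pos: [449.9, -360.0, 337.3]
tool_rot: [-0.001, 0.621, 0.784, 0.0]
force: [-0.6, 0.1, -3.4]
opening: 7.8
grasp_force: 58.5
t 7.20 at [ 449.9 -360.   337.3] th 13.22 tilt 0.11 turn 23.82 shift cm [ 0.14 -0.06  5.73] F [ 0.8  0.3 -2.4] op 8.1 gf 58.5
1053 [ 394.50691369 -442.95069061  223.68742338] [ 444.93759956 -370.83553722  243.02344516] [ 506.50067337 -277.41316976  277.39150959] [ 449.9108847  -359.99008089  337.44929386]
```

View pics/w2.png

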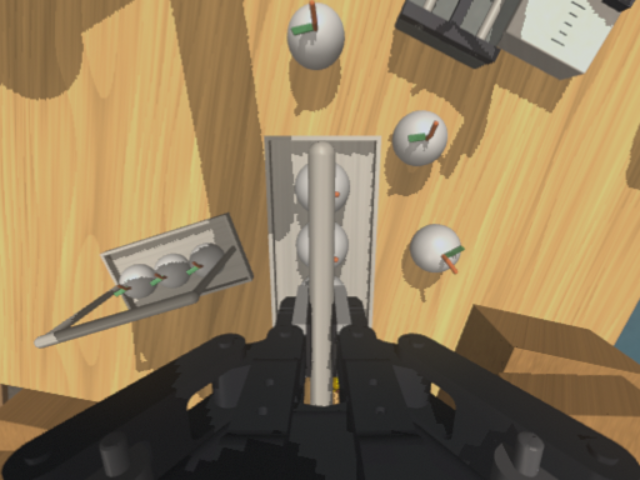

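The small carrier is held, with its bar squarely between the pads at column 320. Next I'll turn it to the slide's yaw and carry it to a stand-off on the robot's side of the hooks.

```bash
python3 -m crank '{"xyz":[[0,0,0],[0,0,0],[0,0,0],[0,0,0]],"turn":[4,8,8,3.8],"claw":[1,1,1,1]}'
python3 -m crank '{"xyz":[[1.9,-0.43,0.3],[3,-0.8,0.6],[4,-1,0.6],[4,-1,0.6],[4,-1,0.6],[4,-1,0.6],[4,-1,0.6],[4,-1,0.6],[3.5,-0.8,0.5],[2.4,-0.5,0.4],[1,-0.3,0.3],[0,0,0]],"turn":[0,0,0,0,0,0,0,0,0,0,0,0],"claw":[1,1,1,1,1,1,1,1,1,1,1,1]}'
python3 - <<'E'
from h import *
t=np.radians(-10.6); ex=np.array([np.cos(t),np.sin(t)]); ey=np.array([-np.sin(t),np.cos(t)]); s0=np.array([517.6,-8.3])
for n in('top','side'):
    z=np.load(n+'0.npz'); X=cloud(z['d'],z); q=X[(z['d']>0)&(X[...,2]>195)&(X[...,2]<270)]; L=np.c_[(q[:,:2]-s0)@ex,(q[:,:2]-s0)@ey,q[:,2]]
    L=L[(abs(L[:,0])<150)&(abs(L[:,1])<80)]
    for a,b in((-40,-22),(-22,-10),(-10,0),(0,10),(10,25),(25,50)):
        for sg in(1,-1):
            k=L[(L[:,0]>a)&(L[:,0]<b)&(L[:,1]*sg>0)]
            if len(k): print(n,a,b,sg,len(k),'y %.1f'%np.median(k[:,1]),'z %.1f'%np.median(k[:,2]),'xmin %.1f'%k[:,0].min(),'zmax %.1f'%k[:,2].max())
    k=L[(L[:,0]>50)&(L[:,2]>240)]; print('cross',len(k),k.min(0),k.max(0))
p,d,c=grab('wrist'); np.savez('w3.npz',p=p,d=d,**c); cv2.imwrite('pics/w3.png',cv2.resize(p,(640,480)))
go(429,8,280,-10.6)
E
```

```text
t: 7.75
ee_pos: [450.0, -360.1, 337.7]
tool_rot: [-0.001, 0.77, 0.638, -0.0]
force: [0.1, -0.2, -3.3]
opening: 8.0
grasp_force: 58.5
t: 9.25
ee_pos: [428.8, 8.0, 281.1]
tool_rot: [-0.0, 0.769, 0.639, -0.0]
force: [-0.2, -1.1, -3.0]
opening: 7.9
grasp_force: 58.5
top -40 -22 1 9 y 32.6 z 249.0 xmin -30.2 zmax 250.8
top -40 -22 -1 11 y -31.5 z 248.4 xmin -30.4 zmax 250.5
top -22 -10 1 15 y 32.0 z 238.6 xmin -21.9 zmax 245.2
top -22 -10 -1 12 y -32.7 z 238.9 xmin -21.7 zmax 244.5
top -10 0 1 11 y 31.7 z 223.6 xmin -9.3 zmax 232.4
top -10 0 -1 11 y -32.8 z 223.3 xmin -9.2 zmax 229.1
top 0 10 1 12 y 32.2 z 222.8 xmin 0.6 zmax 228.8
top 0 10 -1 12 y -31.7 z 222.6 xmin 0.9 zmax 232.4
top 10 25 1 19 y 32.0 z 229.0 xmin 11.9 zmax 235.1
top 10 25 -1 19 y -31.6 z 229.5 xmin 10.8 zmax 235.7
top 25 50 1 31 y 33.0 z 239.4 xmin 26.4 zmax 246.8
top 25 50 -1 32 y -31.5 z 238.6 xmin 25.7 zmax 251.2
cross 266 [ 50.62516872 -41.15608769 240.0383197 ] [ 88.47495403  42.86651438 260.68844563]
side -40 -22 1 4 y 29.1 z 246.1 xmin -28.2 zmax 250.1
side -40 -22 -1 7 y -35.4 z 246.4 xmin -29.7 zmax 248.9
side -22 -10 1 12 y 29.3 z 234.1 xmin -22.0 zmax 244.6
side -22 -10 -1 9 y -34.0 z 235.0 xmin -19.8 zmax 242.9
side -10 0 1 7 y 31.2 z 221.6 xmin -7.7 zmax 226.8
side -10 0 -1 9 y -34.8 z 223.6 xmin -9.9 zmax 230.7
side 0 10 1 6 y 31.2 z 216.7 xmin 0.6 zmax 226.5
side 0 10 -1 9 y -33.7 z 220.7 xmin 0.8 zmax 225.0
side 10 25 1 11 y 31.7 z 227.0 xmin 10.2 zmax 232.2
side 10 25 -1 11 y -33.3 z 227.0 xmin 11.1 zmax 232.0
side 25 50 1 20 y 27.2 z 238.2 xmin 25.2 zmax 251.3
side 25 50 -1 19 y -33.9 z 237.3 xmin 25.5 zmax 247.0
cross 79 [ 53.20812607 -46.28217429 240.29155094] [ 82.92499117  39.74976493 257.34231967]
t 9.30 at [429.    7.5 281.2] th -10.58 tilt 0.03 turn 0.02 shift cm [ 0.05 -0.01  0.12] F [-0.1 -0.6 -3.6] op 8.1 gf 58.5
```

View pics/w3.png

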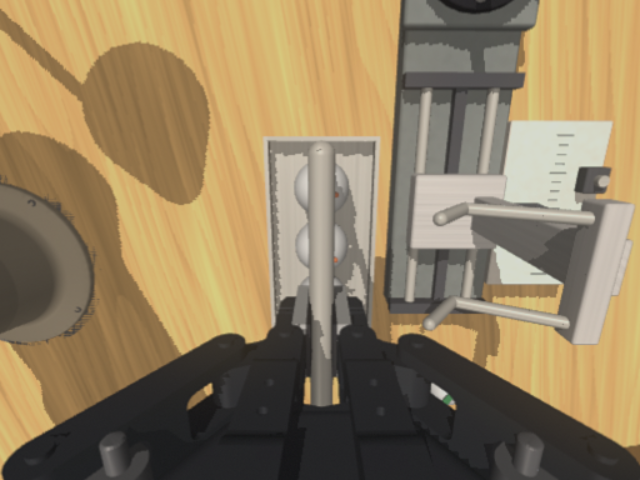

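The hooks are open toward the robot: their tips are at (440,217) and (430,325), and the bar is parallel to the slide. I'll go over the tips and then down.

```bash
python3 -m crank '{"xyz":[[0,0.6,0],[0,1.2,0],[0,1.6,0],[0,1.6,0],[0,1.6,0],[0,1.4,0],[0,0.8,0],[0,0.25,0],[0,0,0],[0,0,0],[0,0,0],[0,0,0]],"turn":[0,0,0,0,0,0,0,0,0,0,0,0],"claw":[1,1,1,1,1,1,1,1,1,1,1,1]}'
python3 -m crank '{"xyz":[[0,0,0.6],[0,0,1],[0,0,1],[0,0,1],[0,0,1],[0,0,0.8],[0,0,0.4],[0,0,0],[0,0,0],[0,0,0]],"turn":[0,0,0,0,0,0,0,0,0,0],"claw":[1,1,1,1,1,1,1,1,1,1]}'
python3 - <<'E'
from h import *
go(517.6,-8.3,208,-10.6)
E
```

```text
t: 10.8
ee_pos: [517.8, -8.6, 281.4]
tool_rot: [0.0, 0.769, 0.639, 0.0]
force: [-0.7, 0.5, -2.7]
opening: 8.0
grasp_force: 58.5
t: 12.05
ee_pos: [518.0, -8.6, 223.6]
tool_rot: [0.0, 0.769, 0.639, 0.0]
force: [-0.8, 0.4, -3.0]
opening: 7.8
grasp_force: 58.5
t 12.05 at [518.   -8.6 223.6] th -10.57 tilt 0.03 turn 0.03 shift cm [ 0.03 -0.05  1.56] F [-0.8  0.4 -3. ] op 7.8 gf 58.5
```

```bash
python3 -m crank '{"xyz":[[0,0,0.4],[0,0,0.4],[0,0,0.4],[0,0,0.1],[0,0,0],[0,0,0]],"turn":[0,0,0,0,0,0],"claw":[1,1,1,1,1,1]}'
python3 -m crank '{"xyz":[[0,0,0.1],[0,0,0.1],[0,0,0],[0,0,0]],"turn":[0,0,0,0],"claw":[1,1,1,1]}'
python3 - <<'E'
from h import *
p,d,c=grab('side'); cv2.imwrite('pics/s2.png',cv2.resize(p[110:260,190:350],(640,600),interpolation=cv2.INTER_CUBIC))
E
```

```text
t: 12.8
ee_pos: [518.0, -8.6, 210.4]
tool_rot: [0.0, 0.769, 0.639, 0.0]
force: [-1.1, -0.2, -3.0]
opening: 8.2
grasp_force: 58.5
t: 13.3
ee_pos: [518.1, -8.7, 208.4]
tool_rot: [0.0, 0.769, 0.639, 0.0]
force: [2.0, -1.0, -2.9]
opening: 7.9
grasp_force: 58.6
```

View pics/s2.png

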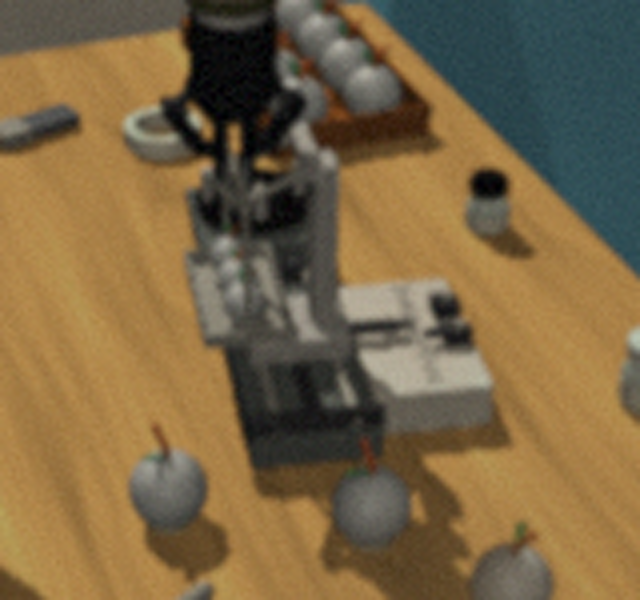

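The carrier's bar is inside the Vs at about (235,180). I'll lower in millimetre steps until the hooks take the weight.

```bash
python3 -m crank '{"xyz":[[0,0,0.1],[0,0,0],[0,0,0]],"turn":[0,0,0],"claw":[1,1,1]}'
python3 -m crank '{"xyz":[[0,0,0.1],[0,0,0],[0,0,0]],"turn":[0,0,0],"claw":[1,1,1]}'
```

```text
t: 13.72
ee_pos: [518.4, -8.7, 207.7]
tool_rot: [0.001, 0.769, 0.639, 0.001]
force: [4.1, -1.0, 1.4]
opening: 7.8
grasp_force: 59.0
t: 14.1
ee_pos: [518.7, -8.8, 207.2]
tool_rot: [0.001, 0.769, 0.639, 0.001]
force: [5.1, -1.5, 6.2]
opening: 8.0
grasp_force: 59.4
```

The hooks now carry the weight. I'll ease 1 mm forward, open partly, and rise straight up.

```bash
python3 -m crank '{"xyz":[[0,0.1,0],[0,0,0],[0,0,0],[0,0,0],[0,0,0],[0,0,0],[0,0,0],[0,0,0]],"turn":[0,0,0,0,0,0,0,0],"claw":[1,1,0.9,0.8,0.7,0.65,0.65,0.65]}'
python3 -m crank '{"xyz":[[0,0,-0.5],[0,0,-1],[0,0,-2],[0,0,-3],[0,0,-3],[0,0,-3],[0,0,-2],[0,0,0],[0,0,0]],"turn":[0,0,0,0,0,0,0,0,0],"claw":[0.65,0.65,0.65,0.65,0.65,0.65,0.65,0.65,0.65]}'
cat > chk.py <<'E'
from h import *
t=np.radians(-10.6); ex=np.array([np.cos(t),np.sin(t)]); ey=np.array([-np.sin(t),np.cos(t)]); s0=np.array([517.6,-8.3])
for n in('wrist','side','top'):
    p,d,c=grab(n); np.savez(n+'_l.npz',p=p,d=d,**c); X=cloud(d,c); e=np.array(status.get_state()['ee_pos'])
    L=np.dstack([(X[...,:2]-s0)@ex,(X[...,:2]-s0)@ey,X[...,2]])
    q=L[(d>0)&(abs(L[...,0])<15)&(abs(L[...,1])<20)&(abs(L[...,2]-228)<12)]
    b=L[(d>0)&(abs(L[...,0])<70)&(abs(L[...,1]+0)<130)&(L[...,2]>85)&(L[...,2]<125)]
    k=L[(d>0)&(abs(L[...,0])<15)&(abs(L[...,1])<100)&(abs(L[...,2]-228)<13)]
    for a in(q,b,k): print(n,len(a),*( (a.min(0).round(1),np.median(a,0).round(1),a.max(0).round(1)) if len(a) else ()))
E
python3 chk.py
```

```text
t: 15.1
ee_pos: [518.8, -8.8, 206.3]
tool_rot: [-0.0, 0.769, 0.639, -0.0]
force: [-0.9, -0.2, -0.5]
opening: 29.8
grasp_force: 0.0
t: 16.23
ee_pos: [518.6, -8.8, 350.5]
tool_rot: [-0.0, 0.769, 0.639, -0.0]
force: [0.4, -0.8, -0.7]
opening: 30.3
grasp_force: 0.0
wrist 356 [ -2.9 -20.  225.6] [  1.3   0.9 230.7] [  6.4  19.9 233.4]
wrist 3571 [-39.6 -73.8  85.3] [ 6.9  1.2 99.7] [ 69.7  74.8 125. ]
wrist 1587 [-15.  -70.  219.7] [  1.3  11.6 230.4] [ 15.   71.9 238.9]
side 15 [ -4.  -19.5 227.2] [  0.5   0.8 231.5] [  4.6  17.3 234.6]
side 441 [-40.5 -81.5  85.2] [ -6.9 -19.  102.3] [ 69.9  81.  124.9]
side 96 [-14.5 -72.6 215.1] [ -0.5 -16.1 228.9] [ 15.   68.7 237.7]
top 9 [ -5.2 -19.9 229.2] [  0.3 -17.3 231.7] [  2.8 -14.2 235. ]
top 496 [-40.9 -73.8  93.4] [-15.5 -43.5 101.3] [ 39.6  78.3 124.9]
top 103 [-13.7 -67.8 221.9] [ -0.4 -35.1 230.3] [ 14.1 -14.2 238.2]
```

The carrier hangs with its bar at about (+1,+1) mm from the seat and level at the right height. Next I'll locate the pins with the wrist camera from nearby.

```bash
python3 -m crank '{"xyz":[[2,0.2,0],[4,0.4,0],[4,0.4,0],[3,0.4,0],[1.4,0.1,0],[0,0,0],[0,0,0]],"turn":[0,0,0,0,0,0,0],"claw":[0.65,0.65,0.65,0.65,0.65,0.65,0.65]}'
cat > wh.py <<'E'
from h import *
from scipy.optimize import least_squares
p,d,c=grab('wrist'); X=cloud(d,c); np.savez('wh.npz',p=p,d=d,**c)
w=np.array([616.5,227.5]); r=np.linalg.norm(X[...,:2]-w,axis=-1)
q=X[(d>0)&(r<75)&(X[...,2]>97)&(X[...,2]<107)][:,:2]
_,l,cen=cv2.kmeans(q.astype(np.float32),4,None,(3,50,.1),10,cv2.KMEANS_PP_CENTERS); print(cen,np.bincount(l.ravel()))
def f(v):
    a=v[2]+np.arange(4)*np.pi/2; m=v[:2]+48*np.c_[np.cos(a),np.sin(a)]
    return np.linalg.norm(q[:,None]-m,axis=2).min(1)
for g in(-1,-.6,-.19,.3):
    s=least_squares(f,[*w,g],loss='soft_l1'); print(s.x[:2],np.degrees(s.x[2]),s.cost)
E
python3 wh.py
python3 - <<'E'
from h import *
go(569.3,236.4,300,79.3)
E
```

```text
t: 17.25
ee_pos: [559.9, 129.1, 351.3]
tool_rot: [0.0, 0.77, 0.639, -0.0]
force: [0.5, -0.6, 0.6]
opening: 30.0
grasp_force: 0.0
[[625.59674 273.743  ]
 [569.7924  235.71577]
 [663.5978  217.88254]
 [607.696   179.97615]] [98 86 91 74]
[617.16226932 231.69436657] -9461.134426261333 1893.1937061970725
[616.51311872 227.28770456] 2329.1922624713216 1315.263696535214
[616.59418252 227.05696265] -10.809297265662314 1310.787736998698
[615.90243392 224.94513256] -6491.013789443452 1410.9553085416946
t 17.30 at [560.  129.  351.4] th -10.64 tilt 0.01 turn -89.94 shift cm [ 1.08 10.72  5.14] F [ 0.5  0.3 -0.8] op 30.1 gf 0.0
```

```bash
python3 -m crank '{"xyz":[[0,0,0],[0,0,0],[0,0,0],[0,0,0],[0,0,0],[0,0,0],[0,0,0],[0,0,0],[0,0,0],[0,0,0]],"turn":[-10,-10,-10,-10,-10,-10,-10,-10,-10,0],"claw":[0.7,0.74,0.74,0.74,0.74,0.74,0.74,0.74,0.74,0.74]}'
python3 -m crank '{"xyz":[[0.2,2,1],[0.4,3,2],[0.4,3,2],[0.1,2,3],[0,0.7,3],[0,0,2],[0,0,2],[0,0,0],[0,0,0]],"turn":[0,0,0,0,0,0,0,0,0],"claw":[0.74,0.74,0.74,0.74,0.74,0.74,0.74,0.74,0.74]}'
python3 - <<'E'
from h import *
go(569.45,236.1,120,79.2)
go(569.45,236.1,76,79.2)
E
```

```text
t: 18.55
ee_pos: [560.0, 129.2, 351.4]
tool_rot: [0.0, 0.093, 0.996, -0.0]
force: [-0.6, 0.1, -0.2]
opening: 22.1
grasp_force: 0.0
t: 19.68
ee_pos: [569.0, 237.7, 201.9]
tool_rot: [0.0, 0.093, 0.996, 0.0]
force: [-0.4, 0.5, 0.1]
opening: 22.4
grasp_force: 0.0
t 19.68 at [569.  237.7 201.9] th 79.38 tilt 0.05 turn 0.18 shift cm [-0.07 -0.15  8.19] F [-0.4  0.5  0.1] op 22.4 gf 0.0
t 19.68 at [569.  237.7 201.9] th 79.38 tilt 0.05 turn 0.18 shift cm [-0.07 -0.15 12.59] F [-0.4  0.5  0.1] op 22.4 gf 0.0
```

```bash
python3 -m crank '{"xyz":[[-0.07,-0.15,2],[0,0,3],[0,0,3],[0,0,2],[0,0,1.5],[0,0,1.1],[0,0,0],[0,0,0]],"turn":[0,0,0,0,0,0,0,0],"claw":[0.74,0.74,0.74,0.74,0.74,0.74,0.74,0.74]}'
python3 - <<'E'
from h import *
go(569.45,236.1,76,79.2)
E
```

```text
t: 20.68
ee_pos: [569.8, 235.7, 76.1]
tool_rot: [0.001, 0.092, 0.996, 0.0]
force: [-0.1, -0.8, 0.3]
opening: 22.6
grasp_force: 0.0
t 20.68 at [569.8 235.7  76.1] th 79.42 tilt 0.08 turn 0.22 shift cm [0.04 0.04 0.01] F [-0.1 -0.8  0.3] op 22.6 gf 0.0
```

```bash
python3 -m crank '{"xyz":[[-0.026,0.502,0],[-0.026,0.502,0],[-0.026,0.502,0],[-0.026,0.502,0],[-0.026,0.502,0],[0,0,0]],"turn":[6,6,6,6,6,0],"claw":[0.74,0.74,0.74,0.74,0.74,0.74]}'
python3 - <<'E'
from h import *
c=np.array([616.6,227.1]); t=np.radians(169.4-30); x=c+48.0*np.array([np.cos(t),np.sin(t)])
go(*x,76,49.3)
E
```

```text
t: 21.42
ee_pos: [579.7, 257.5, 76.1]
tool_rot: [-0.0, 0.347, 0.938, -0.001]
force: [-4.9, -3.9, 3.4]
opening: 22.0
grasp_force: 2.9
t 21.43 at [579.7 257.5  76.1] th 49.37 tilt 0.10 turn 0.07 shift cm [0.02 0.09 0.01] F [-4.9 -3.9  3.4] op 22.0 gf 2.9
```

```bash
python3 -m crank '{"xyz":[[-0.026,0.502,0],[-0.026,0.502,0],[-0.026,0.502,0],[-0.026,0.502,0],[-0.026,0.502,0],[-0.026,0.502,0],[-0.026,0.502,0],[-0.026,0.502,0],[-0.026,0.502,0],[-0.026,0.502,0],[-0.026,0.502,0],[0,0,0]],"turn":[6,6,6,6,6,6,6,6,6,6,6,0],"claw":[0.74,0.74,0.74,0.74,0.74,0.74,0.74,0.74,0.74,0.74,0.74,0.74]}'
python3 - <<'E'
from h import *
c=np.array([616.6,227.1]); t=np.radians(169.4-96); x=c+48.0*np.array([np.cos(t),np.sin(t)])
go(*x,76,-16.7)
p,d,c=grab('top'); np.savez('top1.npz',p=p,d=d,**c)
a=cv2.resize(p[104:156,160:260],(800,416),interpolation=cv2.INTER_CUBIC); cv2.imwrite('pics/t1.png',a)
E
```

```text
t: 22.92
ee_pos: [629.5, 274.1, 76.1]
tool_rot: [-0.001, 0.802, 0.597, 0.0]
force: [-5.5, 4.0, 1.3]
opening: 21.7
grasp_force: 3.0
t 22.93 at [629.5 274.1  76.1] th -16.62 tilt 0.12 turn 0.08 shift cm [-0.07  0.1   0.01] F [-5.5  4.   1.3] op 21.7 gf 3.0
```

View pics/t1.png

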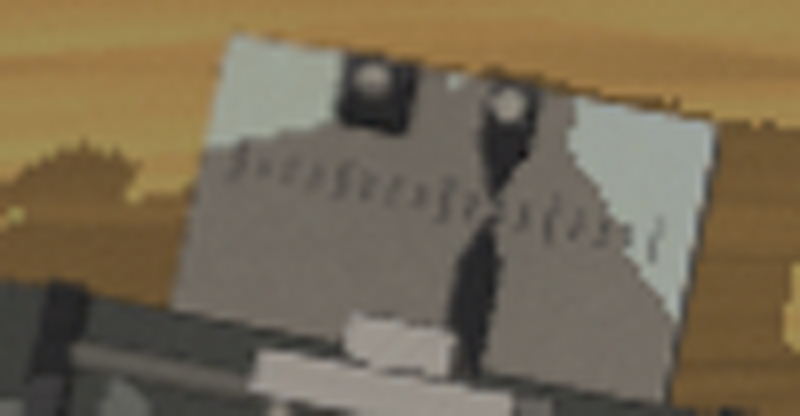

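The pointer tip is at (488,220) and the index tip at (495,198). About 1 mm remains toward -y, so I'll turn 5° more, back off inside the gap, lift clear, and check.

```bash
python3 -m crank '{"xyz":[[-0.01,0.21,0],[-0.01,0.21,0],[0,0,0],[0,-0.35,0],[0,0,0],[0,0,-1],[0,0,-2],[0,0,-4],[0,0,-5],[0,0,-5],[0,0,-4],[0,0,0]],"turn":[2.5,2.5,0,0,0,0,0,0,0,0,0,0],"claw":[0.74,0.74,0.74,0.74,0.74,0.74,0.74,0.74,0.74,0.74,0.74,0.74]}'
python3 - <<'E'
from h import *
go(665,-190,340,-10.6)
E
```

```text
t: 24.48
ee_pos: [631.7, 272.6, 289.9]
tool_rot: [0.001, 0.827, 0.562, 0.004]
force: [0.1, -0.3, -0.6]
opening: 22.0
grasp_force: 0.0
t 24.48 at [631.7 272.6 289.9] th -21.59 tilt 0.45 turn -10.99 shift cm [-44.86  11.79  -5.01] F [ 0.1 -0.3 -0.6] op 22.0 gf 0.0
```

```bash
cat > al.py <<'E'
from h import *
t=np.radians(-10.7); ex=np.array([np.cos(t),np.sin(t)]); ey=np.array([-np.sin(t),np.cos(t)]); o=np.array([517.6,-8.3])+54*ex
for n in('top','side'):
    p,d,c=grab(n); g=cv2.cvtColor(p,cv2.COLOR_BGR2GRAY).astype(float); h,w=g.shape
    C=-c['R'].T@c['t']; u,v=np.meshgrid(np.arange(w),np.arange(h))
    q=cv2.undistortPoints(np.stack([u,v],-1).reshape(-1,1,2).astype(float),c['K'],c['dist']).reshape(h,w,2)
    D=np.dstack([q,np.ones((h,w))])@c['R']; W=C+D*((56-C[2])/D[...,2])[...,None]
    a=(W[...,:2]-o)@ex; b=(W[...,:2]-o)@ey
    m=(a>60)&(a<170)&(b>-80)&(b<20); print(n,'dark/bright',np.percentile(g[m],[2,10,30,60,90]))
    T=np.percentile(g[m],60)*.7
    for lo in range(76,162,4):
        k=m&(a>=lo)&(a<lo+4)&(g<T)&(abs(b+23)<14); wt=(T-g[k])
        if k.sum()>1: print('  x %d n %d y %.2f'%(lo+2,k.sum(),(wt*b[k]).sum()/wt.sum()))
E
python3 al.py
```

```text
top dark/bright [ 40.   65.   99.9 106.  118.8]
  x 78 n 8 y -20.00
  x 82 n 7 y -18.06
  x 86 n 6 y -19.22
  x 90 n 9 y -20.63
  x 94 n 7 y -18.28
  x 98 n 7 y -19.40
  x 102 n 4 y -19.00
  x 106 n 2 y -19.02
  x 110 n 3 y -19.23
  x 122 n 2 y -16.79
  x 126 n 4 y -18.68
  x 130 n 3 y -18.52
  x 134 n 7 y -17.13
  x 138 n 8 y -18.93
  x 142 n 7 y -18.59
  x 146 n 9 y -18.50
  x 150 n 7 y -19.07
  x 154 n 3 y -23.39
  x 158 n 5 y -23.20
  x 162 n 6 y -15.87
side dark/bright [ 25.72  40.    69.    88.   121.4 ]
  x 78 n 2 y -17.70
  x 82 n 3 y -16.16
  x 86 n 3 y -16.95
  x 90 n 4 y -15.23
  x 94 n 3 y -16.23
  x 98 n 3 y -16.49
  x 102 n 2 y -16.28
  x 106 n 2 y -16.28
  x 110 n 2 y -16.16
  x 122 n 2 y -16.99
  x 126 n 2 y -13.99
  x 130 n 3 y -15.99
  x 134 n 3 y -16.04
  x 138 n 5 y -19.62
  x 142 n 4 y -21.69
  x 146 n 5 y -24.66
  x 150 n 4 y -24.35
  x 154 n 4 y -25.39
  x 158 n 5 y -22.34
  x 162 n 3 y -25.16
```

```bash
sed -e "s/s0=np.array(\[517.6,-8.3\])/s0=np.array([517.6,-8.3])-22.5*ey/" -e "s/'wrist',//" chk.py > chk2.py; python3 chk2.py
python3 -c "
from h import *
p,d,c=grab('side'); cv2.imwrite('pics/s3.png',cv2.resize(p[130:260,220:340],(540,585),interpolation=cv2.INTER_CUBIC))"
```

```text
side 14 [ -3.9 -18.1 227.4] [-2.000e-01 -3.000e-01  2.321e+02] [  4.6  16.4 233.8]
side 455 [-39.8 -75.9  86.6] [ -7.2 -13.1 102.2] [ 69.8  88.9 124.8]
side 98 [-13.7 -66.  215.9] [ -0.3 -16.5 229.1] [ 15.   71.4 236.4]
top 60 [ -4.8 -19.5 225.5] [ -0.3  -0.4 231. ] [  5.1  18.9 235.6]
top 985 [-41.  -70.5  88.1] [-12.9   4.1 101.2] [ 69.2  80.9 124.9]
top 251 [-15.  -65.7 215.3] [-2.000e-01  4.400e+00  2.307e+02] [ 14.7  74.7 238.6]
```

View pics/s3.png

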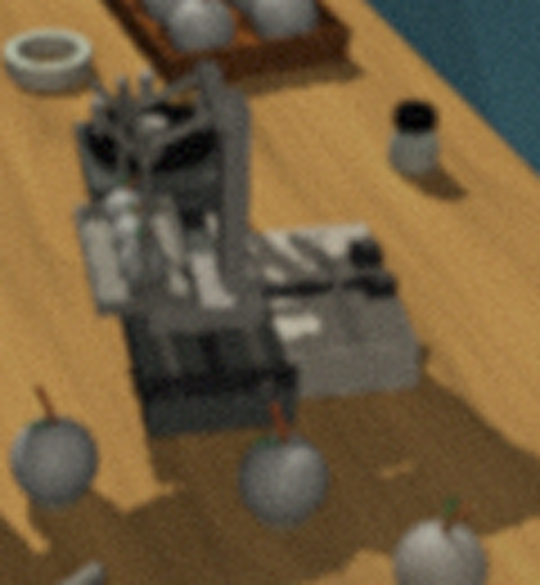

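The carrier hangs level on the hooks, and the pointer at (300,288) faces the index tip at (355,286). The apples are where they stood and the arm is clear, so I'm handing in.

```bash
python3 -c "
from plant import workorder; print(workorder.finish_job())"
```

```text
the job is handed in; nothing more can be done
None
```

I handed the job in at about 25 s: the carrier hangs on both hooks, the pointer is within about 1 mm of the index tip by my camera measurement, and the loose apples look unmoved; no verdict came back.

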